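# Find the unlocked cover of the laser bench's cable trunking and push it open

### The job

One of the four identical covers on top of the grey cable trunking has been left unlocked so that the sockets under it can be reached. With the fingertips, press lightly on the ribbed near edge of each cover until you find the one that rocks, then push that cover open until it stands upright, and take the hand away. Only touch and push: do not grip or force a cover, and leave the mouse, tile, screwdriver and bottle where they are.

Things in the scene. Friction and masses are not known exactly. Their poses are not given: they have to be found in the camera images.
- trunk: Grey steel cable trunking fixed to the bench, 135 mm deep (x), 460 mm long (y), top 95 mm above the bench. +x away from the robot, +y to its left; origin at bench height, mid-length, under the covers' pivot line. Flush in its top behind a 13 mm near rail, four identical steel covers, 4 mm thick, 104 mm wide, x -60 to +45, at y +165, +55, -55, -165 mm. Each turns on side pins at x = 0, 93 mm up.
- flap_1_press (a point): Leftmost (+y) cover: point on its top face amid the four thin ribs along its near edge, 45 mm nearer the robot than the pivot line, 15 mm from the near edge. It moves with the cover; axes as the trunking's while closed. Pressed here, the near part can only go down into the trunking while the far part rises, like a see-saw.
- flap_1 (a joint): Tilt of the leftmost cover, rad: 0 closed and flush, 1.57 upright at its stop, far part standing 45 mm above the top; grows as the near part goes down. Three covers are locked by a hidden tongue under the near edge and give less than 2 mm. The unlocked one, any of the four and not to be told by eye, yields at its ribs to about 2 to 3 N and stays at any angle it is left (stiff hinge).
- flap_2_press (a point): The same point amid the ribs of the cover second from the left. Under every cover the bay is open: free to 70 mm below the top, and 54 mm clear on the near side of the pivot line, so fingertips can follow the near part down and push it away from the robot until the cover is upright.
- flap_2 (a joint): Tilt of the cover second from the left, rad: the same scale and behaviour as flap_1's.
- flap_3_press (a point): The same point amid the ribs of the cover third from the left.
- flap_3 (a joint): Tilt of the cover third from the left, rad: the same scale and behaviour as flap_1's.
- flap_4_press (a point): The same point amid the ribs of the cover at the right (-y) end.
- flap_4 (a joint): Tilt of the cover at the right (-y) end, rad: the same scale and behaviour as flap_1's.
- mouse: Black computer mouse, 100 x 58 mm, 32 mm high, loose on the bench. Origin: centre of its underside. To be left alone.
- tile: Small white and gold decorated wall tile, 75 x 150 x 9 mm, lying loose on the bench. Origin: centre of its underside. To be left alone.
- driver: Black-handled screwdriver, 170 mm long, lying loose on the bench; its x runs along it. To be left alone.
- cleaner: White plastic bottle with a black cap, 44 mm across, 95 mm high, standing loose on the bench. Origin: centre of its underside. To be left alone.

How it is judged (in metres and radians):
On the way:
1. the unlocked cover rocks under the fingers (value of joint any of flap_1, flap_2, flap_3, flap_4 above 0.15 rad and contact force between the fingers and trunk above 0.3 N).
At the end, for the whole second after the job is handed in: The unlocked cover stands upright (tilt over 1.40 rad, 80 degrees) and at rest, and the mouse, tile, screwdriver and bottle are within 30 mm of where they were (((value of joint flap_1 above 1.4 rad and velocity of joint flap_1 between -0.05 and 0.05 rad/s) or (value of joint flap_2 above 1.4 rad and velocity of joint flap_2 between -0.05 and 0.05 rad/s) or (value of joint flap_3 above 1.4 rad and velocity of joint flap_3 between -0.05 and 0.05 rad/s) or (value of joint flap_4 above 1.4 rad and velocity of joint flap_4 between -0.05 and 0.05 rad/s)) and distance of each of mouse, tile, driver, cleaner from where it was at the start of the episode below 0.03 m); the robot touches nothing.
It fails at once if a cover or the trunking is forced: pressed with more than 60 N (contact force between the fingers and trunk above 60 N).
It fails at once if the tilted cover is gripped or forced rather than pushed (over 32 N on it while it is part open) ((value of joint flap_1 between 0.3 and 1.45 rad or value of joint flap_2 between 0.3 and 1.45 rad or value of joint flap_3 between 0.3 and 1.45 rad or value of joint flap_4 between 0.3 and 1.45 rad) and contact force between the fingers and trunk above 32 N).
It fails at once if a thing lying round the trunking is moved more than 30 mm or picked up (distance of any of mouse, tile, driver, cleaner from where it was at the start of the episode above 0.03 m).
It also fails if it takes over 48 s, if anything falls off the work surface, if the arm or the gripper's body presses on something with over 40 N, if the wrist force passes 120 N, or if a joint passes its speed limit or range.

### The arm

A 6-joint arm with a two-finger parallel gripper is mounted at the origin on the work surface. World frame = base frame: x ahead of the robot, y to its left, z up, the work surface at z = 0. Lengths are in m, angles in degrees, forces in N, time in s.
With the tool pointing down it reaches from about 0.375 to 0.925 m from the base axis. Payload 5.7 kg.
Tool frame: the origin (TCP) lies at the very end of the fingers, on their centre line; the grasp point (between the pads) lies 19 mm behind it; z points along the fingers, y is the line along which they close (so a half turn about z gives the same grasp; the last joint's range is limited). The gripper opens to 88 mm and grips with 3 to 60 N. Pads are 20 mm wide; open, the fingers measure 115 mm over their backs; the gripper's body (75 mm by 178 mm) begins 61 mm behind the grasp point.
Start: joints at [-80.277, 20.558, 86.54, -0, 72.909, -6.595], TCP at [0.169, -0.576, 0.223] pointing down, gripper open.
Joint ranges: [-170.27, 170.27], [-57.76, 135], [12.27, 136.19], [-55.21, 235.2], [11.17, 155.16], [-170.74, 170.74]. Speed limits (degrees/s): [136.94, 136.94, 180, 180, 180, 180].

### API

Orientations are given as a 3x3 rotation matrix whose columns are the frame's x, y, z axes.
In Python, from bench import ctrl, cams gives the robot as it stands (ctrl), with the cameras (cams).
- The arm moves only by the shell command python3 steer.py 'ROWS' [OPENING]. ROWS is one flat JSON list of numbers that holds 1 to 20 rows one after another, with no inner brackets; each row has 6 numbers: dx, dy, dz in shares of the most that a row can go, 1 being 62.5 mm, then a rotation vector rx, ry, rz in parts of the range, where 1.0 means 180 degrees; each row shifts and turns the commanded pose from where the row before left it, along the tool's axes as they then stand; what a row does not reach is not made up. A row lasts 1/8 s, in which the tool goes at most 0.0625 m and 10.7 degrees, less where a joint would pass 70% of its speed; a pose out of reach is approached as far as the arm can. OPENING is the finger opening in m, set as the command begins (- or left out keeps the last). The fingers move at their own pace and stop on an object; the grip force is fixed at half the most. Time passes only in rows, so rows that do not move let the fingers close. It prints the time, the measured TCP pose, the force, the opening and the grip force at its end. No shift or turn number may pass 1 either way. Input that does not fit is refused with a message, and nothing moves.
- ctrl.observe(): the state, without advancing time (a new reading comes with each control period).
- cams.capture(name): name is "side" or "top" or "wrist"; returns a dict with "frame" (420x560x3 uint8, red, green, blue), "camera_matrix" (3x3 intrinsics, pixels), "R" (3x3) and "t" (3): a world point X has camera coordinates R X + t. Camera axes: x right, y down, z forward; pixel columns grow to the right and rows downward; lengths in m; the calibration is good to about 2 mm. A picture is of the moment at which its call begins. There is no depth.
- ctrl.finish_job(): hands the job in; it is judged then, once.
The state is a dict: "t": time; "joint_positions": joint angles; "dq": joint speeds; "joint_efforts": joint torques, N m; "ee_pos": TCP position; "ee_rot": TCP orientation; "contact_force": force on the tool from outside, world axes, zero at the start; "ft_torque": the same for the moment, N m; "gripper_width": finger opening in m; "grip_force": force on a finger pad.
Only numpy, scipy, OpenCV 4.12 (cv2) and the standard library are available. Lean on these libraries where they do the work, as an engineer would, in place of code of your own. Each camera call takes 0.05 s, during which the arm holds its last target. There are 200 camera calls.

## Working session

There is one attempt and no reset: what is moved stays moved. The work goes in short steps, Python scripts to look and compute and a shell command to move; the robot and the scene stay as the last step left them, time stands still between calls to the robot, and variables do not carry over. Pictures are saved under pics/ and viewed, at most 10 in all, crops included, and the job is handed in when it is done.

```bash
ls; mkdir -p pics
python3 - <<'E'
from bench import ctrl, cams
import cv2
for n in("top","side"):
    c=cams.capture(n); cv2.imwrite(f"pics/{n}0.png",c["frame"][:,:,::-1]); print(n,c["camera_matrix"].tolist(),c["R"].tolist(),c["t"].tolist())
s=ctrl.observe(); print(s)
E
```

```text
bench.py
pics
steer.py
top [[379.0604519883684, 0.0, 279.6711965673151], [0.0, 379.0604519883684, 213.16321459471746], [0.0, 0.0, 1.0]] [[-0.02102188502117094, -0.9992281553177786, 0.03318394145344971], [-0.9909730038708553, 0.016429644615080386, -0.13305101419003063], [0.1324031191072561, -0.03568137326465266, -0.9905535087276296]] [0.028573998238254995, 0.5626024768375555, 0.7423187885765051]
side [[478.32284573407964, 0.0, 286.8837147355952], [0.0, 478.32284573407964, 209.60756614751875], [0.0, 0.0, 1.0]] [[-0.9463335656865549, -0.32304344814003877, 0.009783305615421053], [-0.2142475981889958, 0.6043847423381637, -0.7673441534924719], [0.24197262061071556, -0.7282595786137147, -0.6411608511381188]] [0.516209466565578, 0.16537270283587824, 0.7612964439394383]
{'t': 0.1, 'joint_positions': array([-8.02785401e+01,  2.05929389e+01,  8.65957097e+01,  7.17483824e-05,
        7.29079826e+01, -6.59337262e+00]), 'dq': array([-0.09945757, -0.01844132, -0.11062179, -0.12620148,  0.07173214,
        0.04917275]), 'joint_efforts': array([ 2.36172536e-04, -5.16354811e+01, -2.71406168e+01,  6.76713162e-02,
        2.75603664e-02, -2.75430818e-05]), 'ee_pos': array([ 0.16844501, -0.57518985,  0.22188327]), 'ee_rot': array([[ 9.59732733e-01,  2.80914579e-01, -2.83605593e-04],
       [ 2.80914654e-01, -9.59731313e-01,  1.66251589e-03],
       [ 1.94839784e-04, -1.67523989e-03, -9.99998578e-01]]), 'contact_force': array([-0.82232709,  0.48919768, -0.04972722]), 'ft_torque': array([-0.00496227,  0.01292042,  0.03597291]), 'grip_force': 0.0, 'gripper_width': 0.08788895494633583}
```

View pics/top0.png

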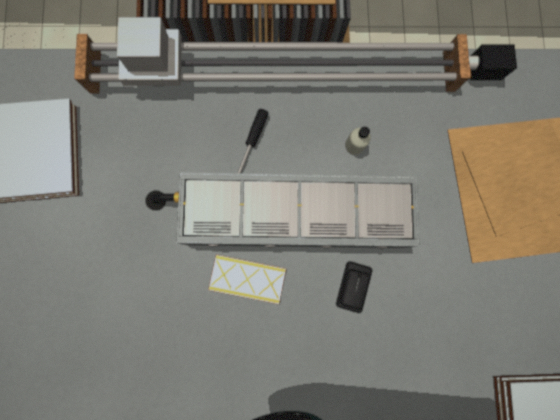

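View pics/side0.png

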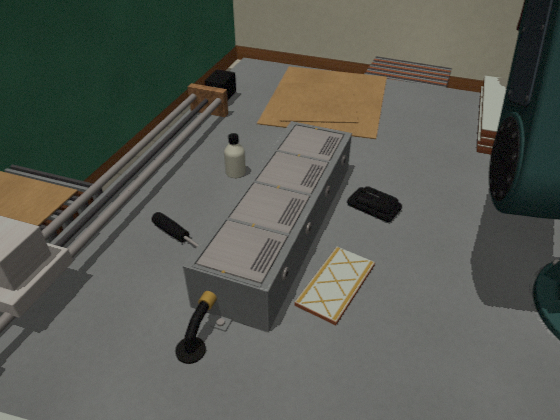

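The top view shows the trunking between about (180,174) and (415,244), with four light covers and their ribs near row 225. The tile (247,279) and mouse (354,287) are on the near side, the driver (255,140) and bottle (360,140) on the far side. The side view agrees.

```bash
cat > h.py <<'E'
import numpy as np
def cast(c,uv,z):
    uv=np.atleast_2d(np.array(uv,float)); d=np.c_[uv,np.ones(len(uv))]@np.linalg.inv(c["camera_matrix"]).T@c["R"]
    o=-c["R"].T@c["t"]; return o+d*((z-o[2])/d[:,2])[:,None]
E
python3 - <<'E'
from bench import ctrl, cams
import cv2,numpy as np
from h import cast
for n,roi in(("top",(175,165,425,250)),("side",(180,115,360,280))):
    c=cams.capture(n); f=c["frame"].astype(int); 
    m=((f[:,:,0]-f[:,:,2]>4)&(f.sum(2)>330)).astype(np.uint8); 
    if n=="side": m=((f[:,:,0]-f[:,:,2]>4)&(f.sum(2)>270)).astype(np.uint8)
    r=np.zeros_like(m); x0,y0,x1,y1=roi; r[y0:y1,x0:x1]=m[y0:y1,x0:x1]
    cv2.imwrite(f"pics/m_{n}.png",r*255)
    cn,_=cv2.findContours(r,cv2.RETR_EXTERNAL,cv2.CHAIN_APPROX_NONE)
    for k in cn:
        if cv2.contourArea(k)<400: continue
        q=cv2.minAreaRect(cast(c,k[:,0],.095)[:,:2].astype(np.float32)); print(n,cv2.contourArea(k),np.round(q[0],4),np.round(q[1],4),round(q[2],2))
c=cams.capture("top")
print(np.round(cast(c,[(182,173),(412,177),(418,241),(179,240)],.095),3))
print(c["frame"][200,[181,210,270,330,390,414]],)
E
```

```text
top 10542.0 [ 0.5619 -0.0258] [0.4273 0.1141] 88.3
side 1056.0 [0.4147 0.1384] [0.08   0.0594] 77.9
side 465.5 [ 0.6826 -0.0693] [0.0405 0.1174] 15.28
side 9829.5 [ 0.5515 -0.0551] [0.2209 0.5114] 9.63
[[ 0.636  0.205  0.095]
 [ 0.622 -0.24   0.095]
 [ 0.497 -0.243  0.095]
 [ 0.508  0.209  0.095]]
[[143 146 142]
 [191 198 186]
 [192 189 180]
 [179 174 164]
 [170 163 154]
 [131 132 128]]
```

Run:
```python
from bench import ctrl, cams
import cv2
c=cams.capture("top"); f=c["frame"][160:260,165:430,::-1]
cv2.imwrite("pics/crop.png",cv2.resize(f,None,fx=3,fy=3,interpolation=cv2.INTER_CUBIC))
```

```text
(no output)
```

View pics/crop.png

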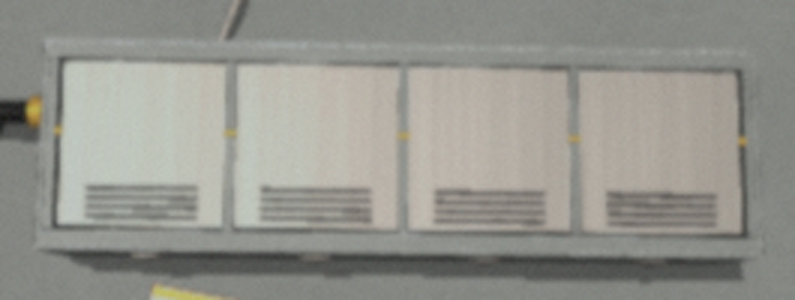

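The crop shows yellow pivot pins at crop (57,130), (231,133), (403,136), (573,139) and (742,142). The rib centres are at (142,202), (316,204), (490,207) and (661,209).

Run:
```python
from bench import ctrl, cams
import numpy as np
from h import cast
c=cams.capture("top")
g=lambda l:np.array([((a+.5)/3-.5+165,(b+.5)/3-.5+160) for a,b in l])
P=cast(c,g([(57,130),(231,133),(403,136),(573,139),(742,142)]),.094)[:,:2]
Rb=cast(c,g([(142,202),(316,204),(490,207),(661,209)]),.095)[:,:2]
print(np.round(P,4),np.round(Rb,4))
y=P[0]-P[-1]; print("len",np.linalg.norm(y)); y/=np.linalg.norm(y); x=np.array([y[1],-y[0]]); o=P.mean(0)
print("yaw",np.degrees(np.arctan2(x[1],x[0])),"o",o,"ribs local",np.round((Rb-o)@np.c_[x,y],4))
press=o-0.045*x+np.outer([.165,.055,-.055,-.165],y); print(np.round(press,4))
s=ctrl.observe();print(s["ee_pos"])
```

```text
[[ 0.5779  0.2017]
 [ 0.5742  0.0921]
 [ 0.5706 -0.0173]
 [ 0.5669 -0.1264]
 [ 0.5632 -0.2359]] [[ 0.5312  0.148 ]
 [ 0.5279  0.0389]
 [ 0.5241 -0.0712]
 [ 0.5208 -0.1804]]
len 0.43786321399697636
yaw -1.921588118307259 o [ 0.57056687 -0.01718229] ribs local [[-0.0449  0.1638]
 [-0.0445  0.0547]
 [-0.0447 -0.0555]
 [-0.0442 -0.1648]]
[[ 0.5311  0.1492]
 [ 0.5274  0.0393]
 [ 0.5237 -0.0706]
 [ 0.5201 -0.1806]]
[ 0.16855004 -0.5756504   0.22245089]
```

Units first: shifts go in shares of 62.5 mm and turns go in shares of 180 degrees. So -0.034 m is -0.544, 0.005 m is 0.08, 9.1 degrees / 180 = 0.0506.

```bash
python3 steer.py '[0, 0, 0, 0, 0, 0.0506, 0, 0, 0, 0, 0, 0.0506, 0.448, -0.544, 0, 0, 0, 0, 0.448, -0.544, 0, 0, 0, 0, 0.448, -0.544, 0, 0, 0, 0, 0.448, -0.544, 0, 0, 0, 0, 0.448, -0.544, 0.08, 0, 0, 0, 0.448, -0.544, 0.08, 0, 0, 0, 0.448, -0.544, 0.16, 0, 0, 0, 0.448, -0.544, 0.16, 0, 0, 0, 0.448, -0.544, 0.16, 0, 0, 0, 0.448, -0.544, 0.16, 0, 0, 0, 0.448, -0.544, 0.16, 0, 0, 0, 0.448, -0.544, 0.16, 0, 0, 0, 0, 0, 0, 0, 0, 0]' 0
cat >> h.py <<'E'
o=np.array([.5706,-.0172]); yw=np.radians(-1.92); X=np.array([np.cos(yw),np.sin(yw)]); Y=np.array([-X[1],X[0]])
def st(ctrl):
    s=ctrl.observe(); d=s["ee_pos"][:2]-o; T=s["ee_rot"][:,0]
    print("t",round(s["t"],2),"local xyz mm",np.round([1e3*d@X,1e3*d@Y,1e3*s["ee_pos"][2]],1),"toolyaw",np.degrees(np.arctan2(T[1],T[0])).round(2),"F",np.round(s["contact_force"],2),"w",s["gripper_width"].round(4))
E
python3 -c "
from bench import ctrl, cams;import h;h.st(ctrl)"
```

```text
t: 2.22
ee_pos: [0.5189, -0.1768, 0.152]
ee_rot: [[1.0, -0.029, -0.0], [-0.029, -1.0, 0.001], [-0.001, -0.001, -1.0]]
contact_force: [0.2, -0.6, 0.4]
gripper_width: 0.0006
grip_force: 0.0Traceback (most recent call last):
  File "<string>", line 2, in <module>
    from bench import ctrl, cams;import h;h.st(ctrl)
                                    ~~~~^^^^^^
  File "h.py", line 8, in st
    print("t",round(s["t"],2),"local xyz mm",np.round([1e3*d@X,1e3*d@Y,1e3*s["ee_pos"][2]],1),"toolyaw",np.degrees(np.arctan2(T[1],T[0])).round(2),"F",np.round(s["contact_force"],2),"w",s["gripper_width"].round(4))
                                                                                                                                                                                          ^^^^^^^^^^^^^^^^^^^^^^^^
AttributeError: 'float' object has no attribute 'round'
```

In the tool's units: 0.02 m is 0.32, 0.01 m is 0.16.

```bash
python3 steer.py '[0.016, 0.064, 0.32, 0, 0, 0, 0, 0, 0.32, 0, 0, 0, 0, 0, 0.16, 0, 0, 0, 0, 0, 0, 0, 0, 0]'; for i in 1 2 3 4; do echo; python3 steer.py '[0, 0, 0.032, 0, 0, 0, 0, 0, 0, 0, 0, 0]'|grep -E "pos|force"; done
```

```text
t: 2.72
ee_pos: [0.5179, -0.1834, 0.1023]
ee_rot: [[0.999, -0.033, -0.001], [-0.033, -0.999, 0.001], [-0.001, -0.0, -1.0]]
contact_force: [0.0, 0.0, 0.1]
gripper_width: 0.0003
grip_force: 0.0

ee_pos: [0.519, -0.1834, 0.1012]
contact_force: [-0.3, -0.6, -0.4]
grip_force: 0.0

ee_pos: [0.5187, -0.183, 0.0987]
contact_force: [0.2, -0.1, 0.2]
grip_force: 0.0

ee_pos: [0.5185, -0.183, 0.0965]
contact_force: [-0.2, -0.5, 0.5]
grip_force: 0.0

ee_pos: [0.5187, -0.1831, 0.0946]
contact_force: [-0.8, 0.4, -0.1]
grip_force: 0.1
```

In the tool's units: 0.002 m is 0.032.

```bash
python3 steer.py '[0, 0, 0.032, 0, 0, 0, 0, 0, 0, 0, 0, 0]'|grep -E "pos|force"; python3 steer.py '[0, 0, 0.032, 0, 0, 0, 0, 0, 0, 0, 0, 0]'|grep -E "pos|force"
```

```text
ee_pos: [0.5187, -0.1831, 0.0926]
contact_force: [-1.1, -1.0, 1.3]
grip_force: 0.6
ee_pos: [0.5188, -0.1831, 0.0906]
contact_force: [-0.1, -0.0, 1.1]
grip_force: 0.7
```

In the tool's units: 0.002 m is 0.032.

```bash
python3 steer.py '[0, 0, 0.032, 0, 0, 0, 0, 0, 0, 0, 0, 0]'|grep -E "pos|force"; python3 steer.py '[0, 0, 0.032, 0, 0, 0, 0, 0, 0, 0, 0, 0]'|grep -E "pos|force"
```

```text
ee_pos: [0.5189, -0.1831, 0.0886]
contact_force: [0.1, 0.6, 1.2]
grip_force: 0.7
ee_pos: [0.5188, -0.1831, 0.0866]
contact_force: [0.2, 0.3, 2.7]
grip_force: 0.7
```

Cover 4 yields about 8 mm at 1–3 N, so it's the unlocked one. Next I follow it down and forward.

In the tool's units: 0.003 m is 0.048.

```bash
python3 steer.py '[0.048, 0, 0.048, 0, 0, 0, 0.048, 0, 0.048, 0, 0, 0, 0, 0, 0, 0, 0, 0]'|grep -E "pos|force"; python3 steer.py '[0.032, -0.016, 0.048, 0, 0, 0, 0.032, -0.016, 0.048, 0, 0, 0, 0.032, 0, 0.064, 0, 0, 0, 0, 0, 0.064, 0, 0, 0, 0, 0, 0, 0, 0, 0]'|grep -E "pos|force"
python3 - <<'E'
from bench import ctrl, cams
import cv2
c=cams.capture("side"); cv2.imwrite("pics/s1.png",cv2.resize(c["frame"][80:320,160:440,::-1],None,fx=2,fy=2))
E
```

```text
ee_pos: [0.5239, -0.1829, 0.0799]
contact_force: [-2.5, 0.1, 0.7]
grip_force: 0.8
ee_pos: [0.5311, -0.1813, 0.0663]
contact_force: [-0.5, -0.2, -0.4]
grip_force: 0.0
```

View pics/s1.png

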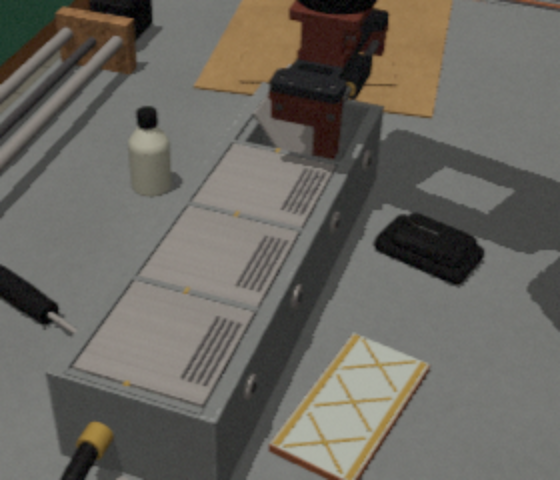

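The side view shows cover 4, at crop (285,130), with its far part risen and the fingers in the bay. The other covers are flat and the loose items haven't moved. Next I push it forward.

In the tool's units: 0.003 m is 0.048.

```bash
python3 steer.py '[0.048, 0, 0, 0, 0, 0, 0.048, 0, 0, 0, 0, 0, 0.048, 0, 0, 0, 0, 0, 0, 0, 0, 0, 0, 0]'|grep -E "pos|force"; python3 steer.py '[0.032, 0, 0, 0, 0, 0, 0.032, 0, 0, 0, 0, 0, 0.032, 0, 0, 0, 0, 0, 0.032, 0, 0, 0, 0, 0, 0, 0, 0, 0, 0, 0]'|grep -E "pos|force"; python3 steer.py '[0.016, 0, 0, 0, 0, 0, 0, 0, 0, 0, 0, 0]'|grep -E "pos|force"; python3 steer.py '[0.016, 0, 0, 0, 0, 0, 0, 0, 0, 0, 0, 0]'|grep -E "pos|force"
```

```text
ee_pos: [0.5392, -0.1814, 0.0663]
contact_force: [-4.8, 1.4, -0.9]
grip_force: 1.8
ee_pos: [0.547, -0.1817, 0.0662]
contact_force: [-5.3, 1.4, -3.1]
grip_force: 2.2
ee_pos: [0.5481, -0.1818, 0.0663]
contact_force: [-4.7, -0.1, -2.6]
grip_force: 2.3
ee_pos: [0.549, -0.1818, 0.0663]
contact_force: [-4.8, 0.0, -3.1]
grip_force: 2.3
```

In the tool's units: 0.001 m is 0.016.

```bash
python3 steer.py '[0.016, 0, 0, 0, 0, 0, 0, 0, 0, 0, 0, 0]'|grep -E "pos|t_force"; python3 steer.py '[0.016, 0, 0, 0, 0, 0, 0, 0, 0, 0, 0, 0]'|grep -E "pos|t_force"; python3 steer.py '[0.016, 0, 0, 0, 0, 0, 0, 0, 0, 0, 0, 0]'|grep -E "pos|t_force"
python3 - <<'E'
from bench import ctrl, cams
import cv2
c=cams.capture("side"); cv2.imwrite("pics/s2.png",cv2.resize(c["frame"][80:200,240:400,::-1],None,fx=4,fy=4))
E
```

```text
ee_pos: [0.5501, -0.1818, 0.0663]
contact_force: [-5.7, 1.1, -3.3]
ee_pos: [0.551, -0.1819, 0.0663]
contact_force: [-5.0, 0.2, -3.5]
ee_pos: [0.5512, -0.1819, 0.0662]
contact_force: [-7.5, 0.3, -2.4]
```

View pics/s2.png

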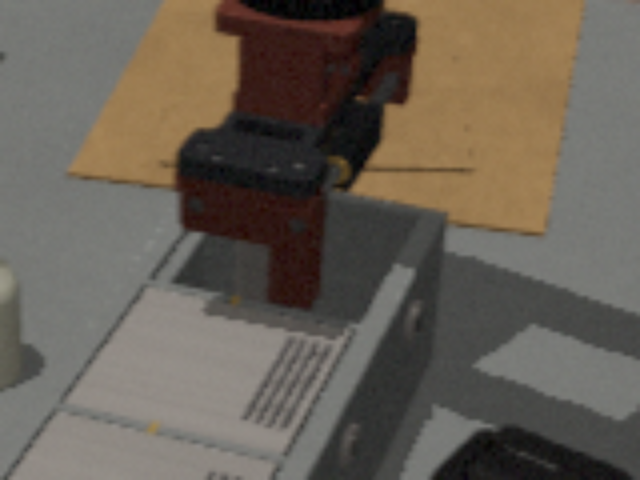

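The far part now stands nearly edge-on next to the fingers at crop (250,265). The advance has just stalled and the force is rising, so the cover is probably at its stop. I'll nudge it a little more to confirm.

In the tool's units: 0.001 m is 0.016.

```bash
python3 steer.py '[0.016, 0, 0, 0, 0, 0, 0, 0, 0, 0, 0, 0]'|grep -E "pos|t_force"; python3 steer.py '[0.016, 0, 0, 0, 0, 0, 0, 0, 0, 0, 0, 0]'|grep -E "pos|t_force"
```

```text
ee_pos: [0.5512, -0.1819, 0.0662]
contact_force: [-10.2, -0.3, -0.2]
ee_pos: [0.5511, -0.1819, 0.0662]
contact_force: [-12.9, -0.7, 3.1]
```

```bash
python3 steer.py '[-0.08, 0, 0, 0, 0, 0, -0.16, 0, 0, 0, 0, 0, -0.112, 0, 0, 0, 0, 0, 0, 0, -0.32, 0, 0, 0, 0, 0, -0.48, 0, 0, 0, -0.48, 0, -0.8, 0, 0, 0, -0.8, 0, -0.8, 0, 0, 0, -0.8, 0, 0, 0, 0, 0, 0, 0, 0, 0, 0, 0, 0, 0, 0, 0, 0, 0]'|grep -E "t:|pos|t_force"
python3 - <<'E'
from bench import ctrl, cams
import cv2
c=cams.capture("side"); cv2.imwrite("pics/s3.png",cv2.resize(c["frame"][80:200,240:400,::-1],None,fx=4,fy=4))
c=cams.capture("top"); cv2.imwrite("pics/t3.png",cv2.resize(c["frame"][90:320,140:440,::-1],None,fx=2.6,fy=2.6))
E
```

```text
t: 9.95
ee_pos: [0.4094, -0.1779, 0.2113]
ee_rot: [[0.999, -0.033, 0.002], [-0.033, -0.999, -0.001], [0.002, 0.001, -1.0]]
contact_force: [1.1, -0.1, -0.1]
```

View pics/s3.png

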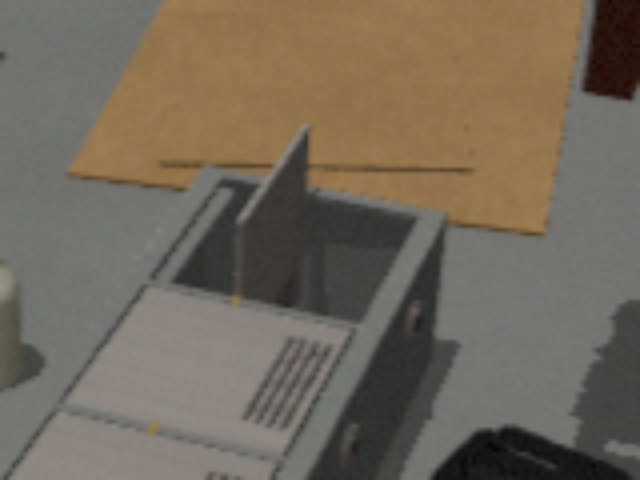

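View pics/t3.png

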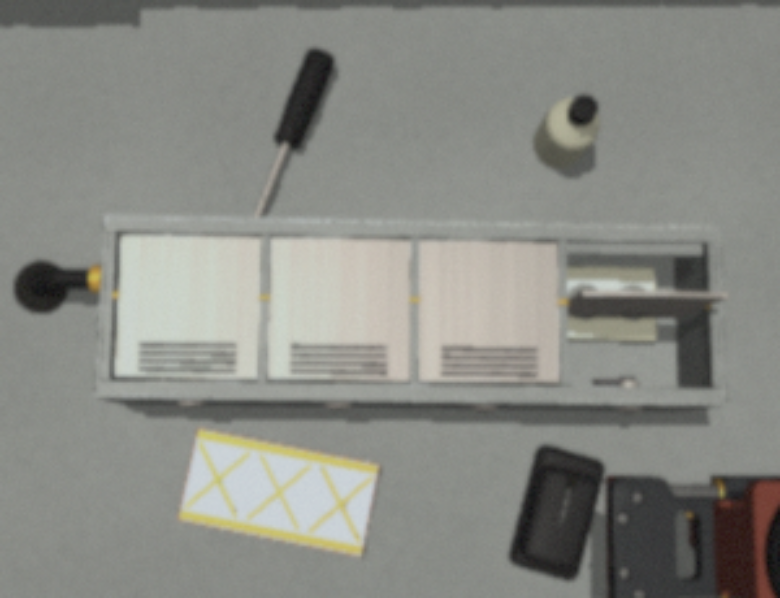

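Cover 4 stands edge-on over its pivot and nothing else has moved. I'll check the angle from the side view: its upper left corner is at crop (238,217), and the other top corner at (308,127).

Run:
```python
from bench import ctrl, cams
import numpy as np
from h import o,X,Y
c=cams.capture("side")
for d in(70,75,80,85,90):
    t=np.radians(d)
    for y in(-.113,-.217):
        p=np.r_[o+X*(.045*np.cos(t)-.002*np.sin(t))+Y*y,.093+.045*np.sin(t)]
        q=c["camera_matrix"]@(c["R"]@p+c["t"]); q=q[:2]/q[2]; print(d,y,np.round((q-[240,80])*4,1))
```

```text
70 -0.113 [209.7 220.5]
70 -0.217 [279.7 122.6]
75 -0.113 [217.2 219.9]
75 -0.217 [286.7 121.9]
80 -0.113 [225.  219.9]
80 -0.217 [294.  121.7]
85 -0.113 [232.8 220.6]
85 -0.217 [301.3 122.2]
90 -0.113 [240.6 221.9]
90 -0.217 [308.6 123.3]
```

The corners match about 89–90°, so the cover is upright at its stop, and the arm is clear. Handing in now.

```bash
python3 -c "
from bench import ctrl, cams
print(ctrl.finish_job())"
```

```text
the job is handed in; nothing more can be done
None
```

The unlocked cover was the rightmost one (flap 4): it rocked at about 1–3 N, now stands upright at about 89–90° by the side camera, the hand is clear, the mouse, tile, screwdriver and bottle look unmoved, and the job is handed in (no verdict was returned).

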